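# Release a jammed specimen tray with the release rod

## Robot

A 6-joint arm with a two-finger parallel gripper is mounted at the origin on the work surface. World frame = base frame: x ahead of the robot, y to its left, z up, the work surface at z = 0. Lengths are in m, angles in rad, forces in N, time in s.
With the tool pointing down it reaches from about 0.375 to 0.9 m from the base axis. Payload 3.1 kg.
Tool frame: the origin (TCP) lies midway between the tips of the shut fingers; the grasp point (between the pads) lies 19 mm behind it; z points along the fingers, y is the line along which they close (so a half turn about z gives the same grasp; the last joint's range is limited). The gripper opens to 85 mm and grips with 20 to 120 N. Pads are 22 mm wide; open, the fingers measure 114 mm over their backs; the gripper's body (76 mm by 85 mm) begins 54 mm behind the grasp point. The pads swing forward as they close: fully open they stand 13 mm farther back than shut.
Start: joints at [1.147, 0.527, 1.433, -0, 1.181, -0.178], TCP at [0.151, 0.606, 0.231] pointing down, gripper open.
Joint ranges: [-3.08, 3.08], [-0.75, 2.2], [0.22, 2.44], [-1.43, 4.57], [0, 2.65], [-2.85, 2.85]. Speed limits (rad/s): [2.79, 2.79, 3.14, 3.14, 3.14, 3.14].

## Interface

Orientations are given as a unit quaternion [x, y, z, w].
In Python, from station import manip gives the robot as it stands.
- The arm moves only by the tool move_arm, never from a script. Its argument "increments" is a list that holds one entry, the list of rows, each a list of 5 numbers: the gripper's target within -1 to 1 (shut at 1, half-way at 0, fully open at -1), then the shift along the world's x, y, z in m, then the turn about the world's z in degrees. In form: [[[fingers, dx, dy, dz, twist], ...]]. A call has 1 to 8 rows; each row shifts and turns the commanded pose from where the row before left it; what a row does not reach is not made up. A row lasts 1/10 s, in which the tool goes at most 50 mm and 8.59 degrees, less where a joint would pass 70% of its speed; a pose out of reach is approached as far as the arm can. A call with a gripper value outside its range is refused whole. The fingers move at their own pace and stop on an object; "newtons" is the grip in N (left out, the last holds). Time passes only in rows, so rows that do not move let the fingers close. It gives the time, the measured TCP pose, the force, the opening and the grip force at its end, in the units of the state.
- manip.sense(): the state, without advancing time (a new reading comes with each control period).
- manip.snapshot(name): name is "side" or "top"; returns a dict with "img" (480x640x3 uint8, red, green, blue), "fx", "fy", "cx", "cy" (pixels), "world_to_cam" (4x4, takes a point from world to camera coordinates). Camera axes: x right, y down, z forward; pixel columns grow to the right and rows downward; lengths in m; the calibration is good to about 2 mm. A picture is of the moment at which its call begins. There is no depth.
- manip.sign_off(): hands the job in; it is judged then, once.
Trained networks look in the newest picture that a camera, given by its name, has taken for a name from the list of things; names that differ only in an ending like _2 or _b are one class to them, and where a whole thing is asked for, a point or a joint stands for the part that bears it (a point fixed in the world has none). Each returns a list of dicts, best first, with "confidence" (0 to 1); they miss things now and then, are a little off and sometimes report something else, mostly with a low value. They report only what shows in the picture. A call takes as long as a camera call. They do not tell look-alikes from the thing itself.
- manip.spot_in(label, camera): "xyz" ([x, y, z] in m, in world coordinates, good to about 4 mm: the middle of the surface that is visible of it).
- manip.mark_of(label, camera): "xyz" ([x, y, z] in m, in world coordinates, good to about 4 mm: a listed point, or the origin of a listed thing).
The state is a dict: "t": time; "q": joint angles; "qd": joint speeds; "tau": joint torques, N m; "tcp_pos": TCP position; "tool_rot": TCP orientation; "force": force on the tool from outside, world axes, zero at the start; "ft_torque": the same for the moment, N m; "finger_gap": opening from 0.0 (shut) to 1.0 (fully open); "gripper_force": force on a finger pad.
Only numpy, scipy, OpenCV 4.12 (cv2) and the standard library are available. Lean on these libraries where they do the work, as an engineer would, in place of code of your own. Each camera call takes 0.05 s, during which the arm holds its last target. There are 200 camera calls.

## Task

The slide scanner's specimen tray is stuck shut. Take the release rod from its stand, feel with its tip along the floor of the dark groove in the scanner's top until it drops into the hidden release hole, and push it down onto the latch below so that the tray springs out. Then put the rod back in its stand, upright and with its handle resting on the block, leave the tray open, and do not shift the other things on the desk.

Things in the scene. Friction and masses are not known exactly. Their poses are not given: they have to be found in the camera images.
- rod_mid (a point): Release rod, 140 mm long, ~100 g: black square handle 26 x 26 x 80 mm, below it a round steel shaft 8 mm thick, 60 mm long. It stands upright in the stand, shaft down, the handle's underside on the stand's top. This point: middle of the handle; x, y square to the handle's faces, z up along the rod. The tip is 100 mm below it, the handle's underside 40 mm below, its top 40 mm above.
- rod_tip (a point): The very end of the rod's steel shaft (same axes as rod_mid).
- stand_mouth (a point): Stand of the rod: a fixed aluminium block 80 x 80 mm, 75 mm high, with one square hole 17 x 17 mm straight down through its middle. This point: centre of the hole in the top face (z up, x and y along the sides). With the rod home, rod_mid is 40 mm above this point and the tip 60 mm below it.
- scanner: Slide scanner: a fixed white box, 180 mm in x (front to back), 260 mm in y, top face 80 mm above the desk. Origin: centre of its underside; the front, where the tray comes out, faces its -x. Scanner and stand may have changed sides (left or right).
- groove_mid (a point): Middle of the dark groove in the scanner's top, level with the top face; axes as the scanner. It runs along y, 118 mm long (59 each way), 18 mm wide; floor 18 mm below this point. In the floor, its centre up to 35 mm from the middle along y, new each time, is the release hole: as wide as the groove, 16 mm long in y. The black latch bar lies 10 mm below the floor, reached only there.
- latch (a joint): Travel of the hidden latch bar in m: 0 at rest, grows as it is pushed down, 0.012 at its hard stop; sprung back. It takes about 1.6 N to start, 3 N at 0.007 where it lets the tray go, and 4 N at the stop. Push it to the stop or nearly so.
- tray (a joint): How far the specimen tray has come out, in m: about 0 shut and latched, 0.05 fully out. Once the latch is pressed a spring drives it out of the scanner's front by itself in under a second and it stays out.
- tray_front (a point): Middle of the tray's front panel (200 mm wide, 30 mm high, its centre 32 mm above the desk), flush with the scanner's front when shut.
- calculator: Bystander: desk calculator lying flat, 150 x 105 x 17 mm; origin under its centre.
- dish: Bystander: clear round dish, 94 mm across, 15 mm high, on the desk close to the stand; origin under its centre.
- lens_case: Bystander: small grey case, 36 x 70 x 14 mm, lying on top of the scanner behind the groove; origin under its centre.
- mouse: Bystander: black computer mouse, 105 x 60 x 29 mm; origin under its centre.
There are look-alikes about, which are no part of the job. Leave any pink look-alike of the part that bears stand_mouth alone.

How it is judged:
On the way, in this order (a step that is already met when the one before it is completed fails the run):
1. the rod is lifted clear out of its stand (height (world z) of rod_tip above 0.082 m), for 0.1 s.
2. the rod's tip is down in the release hole and the latch is pressed past its release point (value of joint latch above 0.006 m and z of rod_tip in the frame of scanner below 0.055 m and horizontal distance between rod_tip and groove_mid below 0.05 m), for 0.02 s.
3. the tray has sprung out (value of joint tray above 0.04 m), for 0.1 s.
At the end, for the whole second after the job is handed in: The tray is out by more than 40 mm, the latch is back up (under 3 mm), and the rod stands at rest in its stand: middle of the handle within 10 mm of the hole's axis and 34 to 44 mm above the stand's top, less than 0.10 rad from upright (value of joint tray above 0.04 m and horizontal distance between rod_mid and stand_mouth below 0.01 m and z of rod_mid in the frame of stand_mouth between 0.034 and 0.044 m and angle between rod_mid's own z axis and vertical below 0.1 rad and linear speed of rod below 0.02 m/s and value of joint latch below 0.003 m); the robot touches nothing.
It fails at once if another thing on the desk is shifted by more than 30 mm (distance of any of calculator, dish, lens_case, mouse from where it was at the start of the episode above 0.03 m).
It also fails if it takes over 58 s, if anything falls off the work surface, if the arm or the gripper's body presses on something with over 40 N, if the wrist force passes 120 N, or if a joint passes its speed limit or range.

## Working session

There is one attempt and no reset: what is moved stays moved. The work goes in short steps, Python scripts to look and compute and a tool call to move; the robot and the scene stay as the last step left them, time stands still between calls to the robot, and variables do not carry over. Pictures are saved under pics/ and viewed, at most 10 in all, crops included, and the job is handed in when it is done.

Besides the shell and the picture viewer there is one more tool, called as name([rows], argument=value, ...), one row to a line, values as JSON. move_arm: Moves the arm, as the interface text tells. Its arguments: {"type":"object","properties":{"increments":{"type":"array","items":{"type":"array","items":{"type":"array","items":{"type":"number"}}}},"newtons":{"type":"number"}},"required":["increments"]}

```bash
mkdir -p pics; python3 - <<'E'
from station import manip
import cv2
for c in("top","side"):
    s=manip.snapshot(c);cv2.imwrite(f"pics/{c}0.png",s["img"][:,:,::-1])
    for l in("rod_mid","rod_tip","stand_mouth","scanner","groove_mid","tray_front","calculator","dish","lens_case","mouse"):
        print(c,l,[([round(float(v),3) for v in d["xyz"]],round(d["confidence"],2)) for d in manip.mark_of(l,c)[:3]])
s=manip.sense();print(s["t"],s["tcp_pos"],s["tool_rot"],s["force"])
E
```

```text
top rod_mid [([0.596, -0.195, 0.115], 0.47)]
top rod_tip [([0.595, -0.196, 0.075], 0.53)]
top stand_mouth [([0.594, -0.199, 0.074], 0.59)]
top scanner [([0.514, 0.188, -0.002], 0.75)]
top groove_mid [([0.515, 0.191, 0.08], 0.9)]
top tray_front [([0.427, 0.164, 0.033], 0.57)]
top calculator [([0.49, 0.541, -0.002], 0.83)]
top dish [([0.493, -0.247, 0.001], 0.6)]
top lens_case [([0.558, 0.257, 0.081], 0.82), ([0.513, 0.185, 0.081], 0.69)]
top mouse [([0.625, -0.54, 0.001], 0.63)]
side rod_mid [([0.601, -0.195, 0.114], 0.9)]
side rod_tip []
side stand_mouth [([0.596, -0.199, 0.076], 0.64), ([0.624, -0.063, 0.076], 0.61)]
side scanner [([0.512, 0.187, -0.0], 0.91)]
side groove_mid [([0.52, 0.19, 0.08], 0.61)]
side tray_front []
side calculator [([0.494, 0.539, -0.001], 0.79)]
side dish [([0.499, -0.245, -0.002], 0.64)]
side lens_case [([0.559, 0.258, 0.076], 0.45)]
side mouse [([0.625, -0.543, -0.003], 0.87)]
1.1 [0.15145455 0.6063406  0.23131334] [ 1.22065047e-01  9.92522102e-01 -4.70577176e-06  2.46415668e-05] [ 0.10206407  0.83656425 -0.08926256]
```

View pics/top0.png

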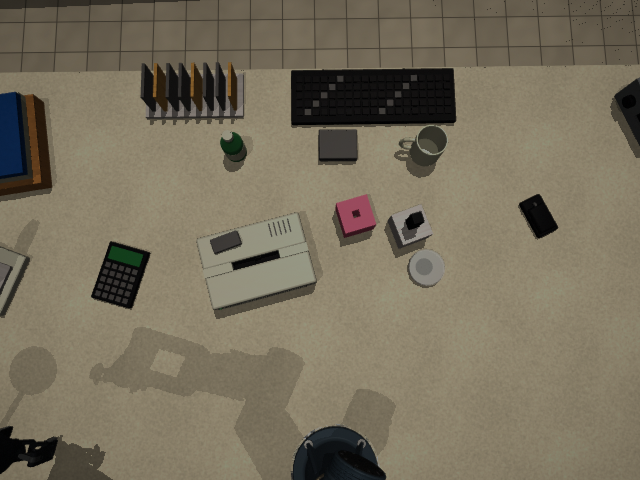

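View pics/side0.png

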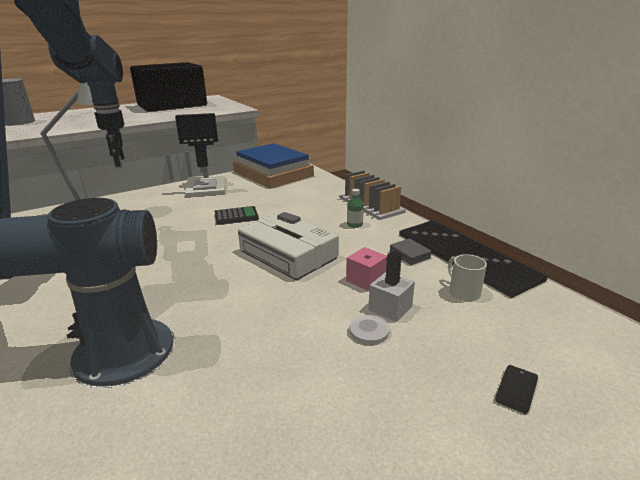

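The top view shows the scanner around (257,262), its groove from (232,265) to (281,255), and the pink look-alike at (356,214). The real stand with the rod is at (411,225), with the dish at (426,267) beside it. The side view agrees: rod in the grey block at (392,280), pink block empty. Next I'll measure the yaws.

```bash
cat > h.py <<'E'
from station import manip
import cv2, numpy as np
def ray(s,u,v,z):
    M=np.array(s["world_to_cam"]);R,t=M[:3,:3],M[:3,3];c=-R.T@t
    d=R.T@np.array([(u-s["cx"])/s["fx"],(v-s["cy"])/s["fy"],1]);return c+d*(z-c[2])/d[2]
def pix(s,p):
    M=np.array(s["world_to_cam"]);q=M[:3,:3]@np.array(p)+M[:3,3]
    return np.array([s["cx"]+s["fx"]*q[0]/q[2],s["cy"]+s["fy"]*q[1]/q[2]])
def rect(s,mask,z):
    n,l,st,c=cv2.connectedComponentsWithStats(mask.astype(np.uint8))
    out=[]
    for i in range(1,n):
        if st[i,4]<40: continue
        v,u=np.where(l==i);P=np.array([ray(s,a,b,z)[:2] for a,b in zip(u,v)],np.float32)
        (x,y),(w,h),a=cv2.minAreaRect(P);out.append((st[i,4],np.round([x,y,w,h],4).tolist(),round(a,1)))
    return out
E
python3 - <<'E'
from h import *
s=manip.snapshot("top");im=s["img"].astype(int);g=im.max(2)
def box(u0,u1,v0,v1):
    m=np.zeros(g.shape,bool);m[v0:v1,u0:u1]=1;return m
print("groove",rect(s,(g<45)&box(225,290,245,280),.08))
print("scanner",rect(s,(g>110)&box(190,322,205,318)&(im[:,:,0]-im[:,:,2]<25),.08))
print("stand",rect(s,(g>110)&box(385,436,200,248)&(im[:,:,0]-im[:,:,2]<15),.075))
print("handle",rect(s,(g<50)&box(398,428,207,232),.155))
print(np.array(s["world_to_cam"]).round(3).tolist(),s["fx"])
a=im[190:290,380:450].astype(np.uint8);a=cv2.resize(a,None,fx=5,fy=5,interpolation=cv2.INTER_CUBIC)
b=im[235:290,215:300].astype(np.uint8);b=cv2.resize(b,None,fx=5,fy=5,interpolation=cv2.INTER_CUBIC)
o=np.zeros((500,790,3),np.uint8);o[:500,:350]=a;o[:275,360:785]=b;cv2.imwrite("pics/c1.png",o[:,:,::-1])
E
```

```text
groove [(np.int32(381), [0.5134, 0.1853, 0.0198, 0.1155], 14.4)]
scanner [(np.int32(6557), [0.5143, 0.1848, 0.1765, 0.2592], 14.2)]
stand [(np.int32(453), [0.596, -0.1995, 0.0783, 0.0776], 19.6)]
handle [(np.int32(231), [0.5904, -0.1904, 0.033, 0.0421], 17.6)]
[[-0.018, -1.0, 0.007, 0.021], [-0.992, 0.016, -0.129, 0.548], [0.129, -0.009, -0.992, 1.189], [0.0, 0.0, 0.0, 1.0]] 483.40793831434564
```

View pics/c1.png

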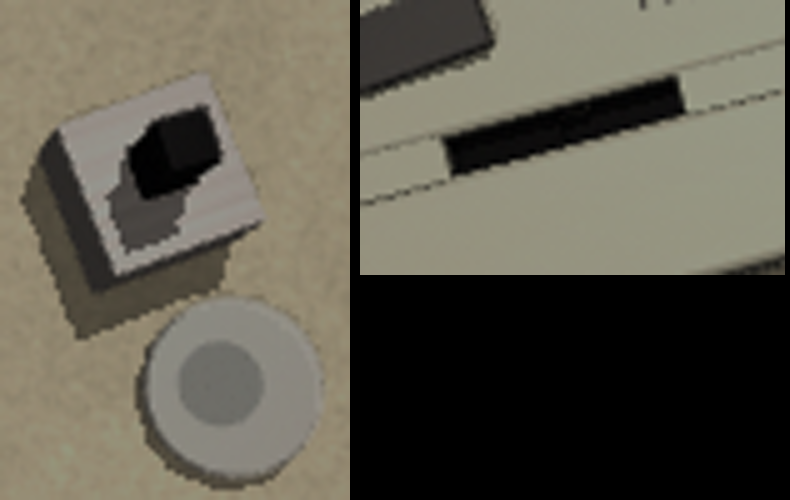

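The scanner's yaw is about 14.3°, with the groove centred near (0.514, 0.187). The stand is at (0.596, -0.199) with a yaw of about 20°, and the handle is aligned with it. The sizes match those given (180×260, 118×18, 80×80 mm). I'll travel above the rod and turn the tool so the fingers close along the 20° direction.

move_arm([
  [[-1,0.022,-0.04,0.01,-8],[-1,0.022,-0.04,0.01,-8],[-1,0.022,-0.04,0,-8],[-1,0.022,-0.04,0,-8],[-1,0.022,-0.04,0,-8],[-1,0.022,-0.04,0,-8],[-1,0.022,-0.04,0,-8],[-1,0.022,-0.04,0,0]],
], newtons=60)

```text
t: 1.95
tcp_pos: [0.3282, 0.2848, 0.2517]
tool_rot: [0.575, 0.818, 0.001, 0.0]
force: [0.9, -0.4, 0.2]
finger_gap: 1.0
gripper_force: 0.0
```

move_arm([
  [[-1,0.022,-0.04,0,0],[-1,0.022,-0.04,0,0],[-1,0.022,-0.04,0,0],[-1,0.022,-0.04,0,0],[-1,0.022,-0.04,0,0],[-1,0.022,-0.04,0,0],[-1,0.022,-0.04,0,0],[-1,0.022,-0.04,0,0]],
])

```text
t: 2.75
tcp_pos: [0.5042, -0.0356, 0.2515]
tool_rot: [0.574, 0.819, 0.0, 0.0]
force: [0.9, 0.1, 0.5]
finger_gap: 1.0
gripper_force: 0.0
```

move_arm([
  [[-1,0.023,-0.041,0,0],[-1,0.023,-0.041,0,0],[-1,0.023,-0.041,-0.01,0],[-1,0.023,-0.04,-0.02,0],[-1,0,0,0,0],[-1,0,0,0,0]],
])

```text
t: 3.35
tcp_pos: [0.5948, -0.197, 0.2201]
tool_rot: [0.575, 0.818, 0.0, -0.001]
force: [-0.3, 0.4, 0.3]
finger_gap: 0.996
gripper_force: 0.0
```

```bash
python3 - <<'E'
from h import *
S=[]
for c in("top","side"):
    s=manip.snapshot(c);S.append(s["img"])
    for l in ("rod_mid","stand_mouth"):
        print(c,l,[([round(float(v),3) for v in d["xyz"]],round(d["confidence"],2)) for d in manip.mark_of(l,c)[:3]])
    print(pix(s,[.597,-.199,.115]))
print(manip.sense()["tcp_pos"])
a=cv2.resize(S[0][180:280,365:465],None,fx=4,fy=4,interpolation=3);b=cv2.resize(S[1][200:340,340:440],(400,560))[:400] if 0 else cv2.resize(S[1][215:315,342:442],None,fx=4,fy=4,interpolation=3)
cv2.imwrite("pics/c2.png",np.hstack([a,b])[:,:,::-1])
E
```

```text
top rod_mid []
top stand_mouth [([0.626, -0.061, 0.073], 0.85), ([0.596, -0.2, 0.074], 0.48)]
[414.59645181 220.68882334]
side rod_mid [([0.597, -0.197, 0.118], 0.79)]
side stand_mouth [([0.628, -0.06, 0.073], 0.9), ([0.599, -0.2, 0.075], 0.83)]
[392.71576101 267.83557155]
[ 0.5952003  -0.19519571  0.22253856]
```

View pics/c2.png

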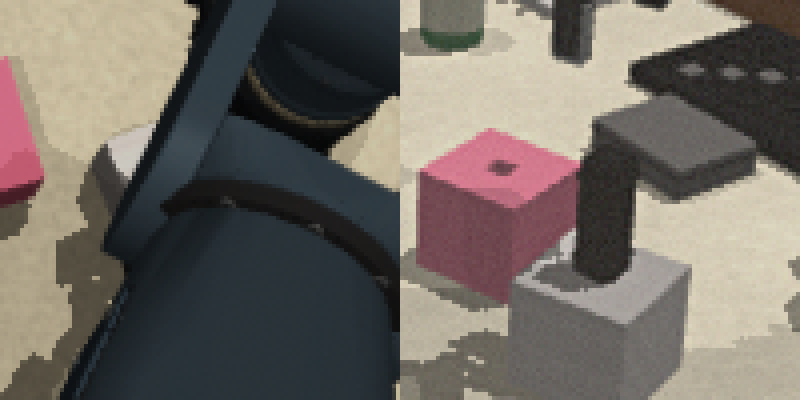

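In the side crop the rod stands upright in the grey stand at about (393,268), just as (0.597, -0.199) projects. The gripper is above it and out of view. I'll descend and grip.

move_arm([
  [[-1,0.002,-0.002,-0.03,0],[-1,0,0,-0.03,0],[-1,0,0,-0.03,0],[-1,0,0,-0.02,0],[-1,0,0,-0.013,0],[-1,0,0,0,0],[0.3,0,0,0,0],[1,0,0,0,0]],
], newtons=60)

```text
t: 4.45
tcp_pos: [0.5984, -0.1988, 0.1]
tool_rot: [0.574, 0.819, 0.0, 0.002]
force: [0.9, 0.2, -0.2]
finger_gap: 0.692
gripper_force: 0.0
```

move_arm([
  [[1,0,0,0,0],[1,0,0,0,0],[1,0,0,0,0],[1,0,0,0,0],[1,0,0,0,0]],
])

```text
t: 4.95
tcp_pos: [0.5979, -0.1987, 0.0995]
tool_rot: [0.574, 0.819, 0.0, 0.001]
force: [-0.2, -0.4, 5.7]
finger_gap: 0.292
gripper_force: 59.3
```

Gripped, at a gap of about 25 mm. Home TCP is (0.598, -0.1987, 0.0995), so the tip is about 0.0845 below the TCP. Lifting now.

move_arm([
  [[1,0,0,0.01,0],[1,0,0,0.02,0],[1,0,0,0.025,0],[1,0,0,0.025,0],[1,0,0,0.025,0],[1,0,0,0.005,0],[1,0,0,0,0],[1,0,0,0,0]],
])

```text
t: 5.75
tcp_pos: [0.5963, -0.1979, 0.207]
tool_rot: [0.574, 0.819, -0.0, -0.001]
force: [-0.6, 0.3, -1.0]
finger_gap: 0.299
gripper_force: 58.9
```

```bash
python3 - <<'E'
from h import *
s=manip.snapshot("side");print(manip.sense()["tcp_pos"],manip.sense()["force"])
for l in ("rod_mid","rod_tip"): print(l,[([round(float(v),3) for v in d["xyz"]],round(d["confidence"],2)) for d in manip.mark_of(l,"side")[:3]])
cv2.imwrite("pics/c3.png",cv2.resize(s["img"][165:315,330:450],None,fx=4,fy=4,interpolation=3)[:,:,::-1])
E
```

```text
[ 0.59618204 -0.19785314  0.20666417] [ 0.51048905 -1.00166874 -0.74684447]
rod_mid [([0.597, -0.196, 0.223], 0.91)]
rod_tip [([0.594, -0.193, 0.121], 0.82)]
```

View pics/c3.png

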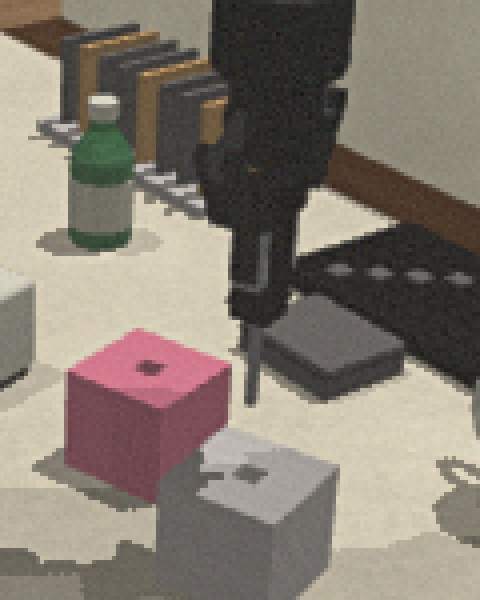

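The rod hangs straight in the gripper, tip at about pixel (392,266), with the grey stand clear below it. Next is the tip's offset from the TCP.

```bash
python3 - <<'E'
from h import *
s=manip.snapshot("side");st=manip.sense();p=st["tcp_pos"];print(p)
print(ray(s,392.7,266,p[2]-.0845),pix(s,[p[0],p[1],p[2]-.0845]))
# groove in side view
im=s["img"][200:275,230:345];cv2.imwrite("pics/c4.png",cv2.resize(im,None,fx=6,fy=6,interpolation=3)[:,:,::-1])
c,sn=np.cos(np.radians(14.3)),np.sin(np.radians(14.3))
for a in(-.009,.009):
  for b in(-.059,.059):
    w=[.5145+a*c-b*sn,.187+a*sn+b*c,.08];print(a,b,(pix(s,w)-[230,200])*6)
E
```

```text
[ 0.59658683 -0.1980576   0.20689704]
[ 0.59406021 -0.20165721  0.12239704] [392.5246785  265.05739702]
-0.009 -0.059 [408.05368878 223.71093566]
-0.009 0.059 [248.1309041  153.48788848]
0.009 -0.059 [434.59277958 211.30699196]
0.009 0.059 [274.62177821 142.33559434]
```

View pics/c4.png

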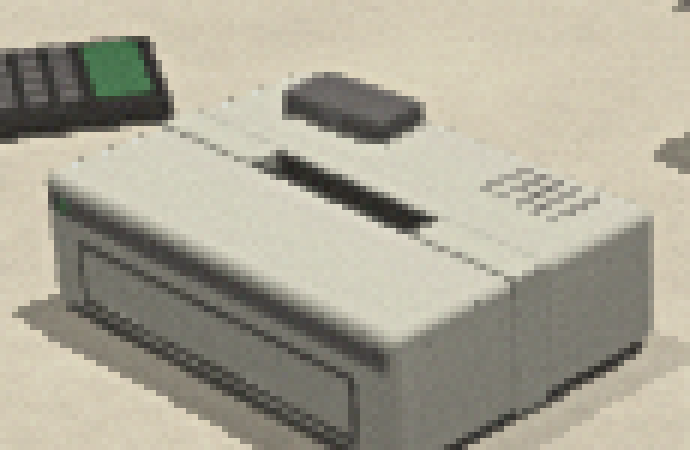

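The groove in the crop runs from (283,150) to (437,217). It lies about 1 px lower than predicted, and the rod tip shows the same bias, so the map agrees with the arm. I'll go above the groove's −y end, at s ≈ −48 mm.

move_arm([
  [[1,-0.009,0.042,0,0],[1,-0.009,0.042,0,0],[1,-0.009,0.042,0,0],[1,-0.009,0.042,0,0],[1,-0.009,0.042,0,0],[1,-0.009,0.042,0,0],[1,-0.009,0.042,0,0],[1,-0.008,0.044,0,0]],
])

```text
t: 6.75
tcp_pos: [0.5255, 0.141, 0.2079]
tool_rot: [0.574, 0.819, -0.0, -0.0]
force: [1.2, 0.6, -1.0]
finger_gap: 0.3
gripper_force: 58.9
```

move_arm([
  [[1,0,0,-0.01,0],[1,0,0,-0.01,0],[1,0,0,-0.008,0],[1,0,0,0,0],[1,0,0,0,0]],
])

```text
t: 7.25
tcp_pos: [0.5266, 0.1383, 0.1799]
tool_rot: [0.575, 0.818, -0.0, -0.0]
force: [0.2, -0.9, -1.0]
finger_gap: 0.295
gripper_force: 59.0
```

```bash
python3 - <<'E'
from h import *
s=manip.snapshot("side");st=manip.sense();p=st["tcp_pos"];print(p,st["force"],(pix(s,[p[0],p[1],p[2]-.0845])-[230,200])*6)
cv2.imwrite("pics/c5.png",cv2.resize(s["img"][180:275,230:345],None,fx=6,fy=6,interpolation=3)[:,:,::-1])
E
```

```text
[0.52682374 0.13842571 0.18028593] [ 0.01050349  0.9917961  -0.78642498] [407.45053101 183.01155349]
```

View pics/c5.png

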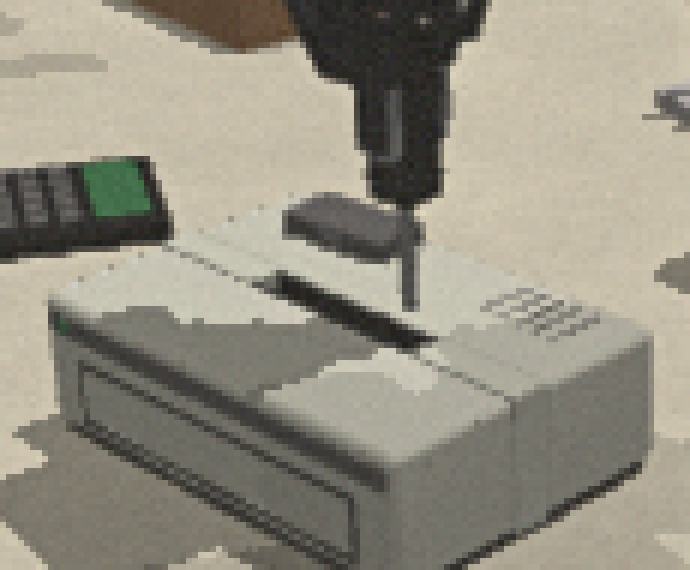

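The tip hangs above the groove's −y end: tip at crop (410,308), groove centre about (345,311). I'll lower it into the groove.

move_arm([
  [[1,-0.001,0,-0.008,0],[1,0,0,-0.008,0],[1,0,0,-0.008,0],[1,0,0,-0.005,0],[1,0,0,0,0],[1,0,0,0,0]],
])

```text
t: 7.9
tcp_pos: [0.5253, 0.1396, 0.1512]
tool_rot: [0.574, 0.819, -0.0, -0.0]
force: [-0.8, -0.3, -0.6]
finger_gap: 0.301
gripper_force: 59.0
```

move_arm([
  [[1,0,0,-0.002,0],[1,0,0,-0.002,0],[1,0,0,-0.002,0],[1,0,0,0,0],[1,0,0,0,0]],
])

```text
t: 8.4
tcp_pos: [0.5256, 0.1396, 0.1463]
tool_rot: [0.574, 0.819, 0.0, 0.0]
force: [-1.6, -1.1, 5.2]
finger_gap: 0.294
gripper_force: 59.6
```

The floor is found: TCP z 0.146 puts the tip at 0.062, with about 6 N. Now I'll feel along the groove.

move_arm([
  [[1,-0.001,0.004,0,0],[1,-0.001,0.004,0,0],[1,-0.001,0.004,0,0]],
])

```text
t: 8.7
tcp_pos: [0.5237, 0.1512, 0.1463]
tool_rot: [0.573, 0.819, 0.0, 0.002]
force: [0.6, -2.2, 5.9]
finger_gap: 0.3
gripper_force: 59.6
```

move_arm([
  [[1,-0.001,0.004,0,0],[1,-0.001,0.004,0,0]],
])

```text
t: 8.9
tcp_pos: [0.5218, 0.1593, 0.1463]
tool_rot: [0.573, 0.819, 0.001, 0.002]
force: [0.9, -3.9, 5.4]
finger_gap: 0.297
gripper_force: 59.6
```

move_arm([
  [[1,-0.001,0.004,0,0],[1,-0.001,0.004,0,0]],
])

```text
t: 9.1
tcp_pos: [0.5198, 0.1673, 0.1463]
tool_rot: [0.573, 0.819, 0.001, 0.002]
force: [0.5, -3.8, 6.1]
finger_gap: 0.299
gripper_force: 59.6
```

move_arm([
  [[1,-0.001,0.004,0,0],[1,-0.001,0.004,0,0]],
])

```text
t: 9.3
tcp_pos: [0.5175, 0.1756, 0.1461]
tool_rot: [0.574, 0.819, 0.001, 0.001]
force: [0.9, 0.1, 0.1]
finger_gap: 0.295
gripper_force: 59.0
```

The floor force vanished, so the tip is over the hole. I'll lower carefully.

move_arm([
  [[1,0,0,-0.002,0],[1,0,0,-0.002,0],[1,0,0,-0.002,0],[1,0,0,0,0]],
])

```text
t: 9.7
tcp_pos: [0.5154, 0.176, 0.1385]
tool_rot: [0.574, 0.819, -0.0, -0.001]
force: [-0.1, 1.8, -2.4]
finger_gap: 0.299
gripper_force: 58.9
```

move_arm([
  [[1,0,0,-0.003,0],[1,0,0,-0.003,0],[1,0,0,-0.003,0],[1,0,0,-0.003,0],[1,0,0,0,0],[1,0,0,0,0]],
])

```text
t: 10.3
tcp_pos: [0.5161, 0.176, 0.1275]
tool_rot: [0.574, 0.819, 0.0, -0.0]
force: [-2.4, 4.3, 2.4]
finger_gap: 0.296
gripper_force: 59.4
```

move_arm([
  [[1,0,0,-0.002,0],[1,0,0,-0.001,0],[1,0,0,0,0],[1,0,0,0,0],[1,0,0,0,0]],
])

```text
t: 10.8
tcp_pos: [0.5161, 0.1759, 0.1244]
tool_rot: [0.574, 0.819, 0.0, -0.0]
force: [-1.8, 5.4, 4.1]
finger_gap: 0.298
gripper_force: 59.6
```

```bash
python3 - <<'E'
from h import *
s=manip.snapshot("side");st=manip.sense();print(st["tcp_pos"],st["force"])
cv2.imwrite("pics/c6.png",cv2.resize(s["img"][180:285,230:345],None,fx=5,fy=5,interpolation=3)[:,:,::-1])
E
```

```text
[0.5161514  0.17596737 0.12440472] [-2.20659262  4.71660119  3.32318599]
```

View pics/c6.png

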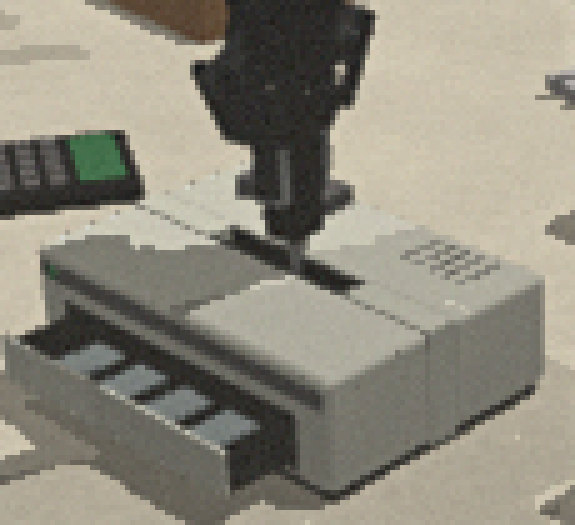

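The tray is out: its front panel is at crop (115,430) and the slides show. I'll withdraw the rod and go back above the stand.

move_arm([
  [[1,0,0,0.01,0],[1,0,0,0.015,0],[1,0,0,0.02,0],[1,0,0,0.02,0],[1,0,0,0.018,0]],
])

```text
t: 11.35
tcp_pos: [0.517, 0.1741, 0.2084]
tool_rot: [0.573, 0.819, -0.001, 0.001]
force: [0.7, -0.1, -2.3]
finger_gap: 0.294
gripper_force: 59.3
```

move_arm([
  [[1,0.01,-0.046,0,0],[1,0.01,-0.046,0,0],[1,0.01,-0.047,0,0],[1,0.01,-0.047,0,0],[1,0.01,-0.047,0,0],[1,0.01,-0.047,0,0],[1,0.01,-0.047,0,0],[1,0.011,-0.047,0,0]],
])

```text
t: 12.15
tcp_pos: [0.5968, -0.2021, 0.2074]
tool_rot: [0.574, 0.819, -0.002, 0.0]
force: [-0.5, -0.5, -0.4]
finger_gap: 0.298
gripper_force: 59.3
```

move_arm([
  [[1,0,0,0,0],[1,0,0,0,0],[1,0,0,0,0]],
])

```text
t: 12.45
tcp_pos: [0.5963, -0.198, 0.207]
tool_rot: [0.574, 0.819, -0.001, -0.001]
force: [0.1, -0.0, -0.9]
finger_gap: 0.297
gripper_force: 59.3
```

```bash
python3 - <<'E'
from h import *
s=manip.snapshot("side");st=manip.sense();p=st["tcp_pos"];print(p,st["force"],(pix(s,[p[0],p[1],p[2]-.0845])-[330,165])*4)
for l in ("rod_mid","rod_tip"): print(l,[([round(float(v),3) for v in d["xyz"]],round(d["confidence"],2)) for d in manip.mark_of(l,"side")[:3]])
cv2.imwrite("pics/c7.png",cv2.resize(s["img"][165:315,330:450],None,fx=4,fy=4,interpolation=3)[:,:,::-1])
E
```

```text
[ 0.59649819 -0.19738487  0.20715279] [ 1.03311336 -0.4071383  -1.32239355] [249.27394906 399.42299634]
rod_mid [([0.598, -0.197, 0.221], 0.67)]
rod_tip [([0.6, -0.194, 0.123], 0.59)]
```

View pics/c7.png

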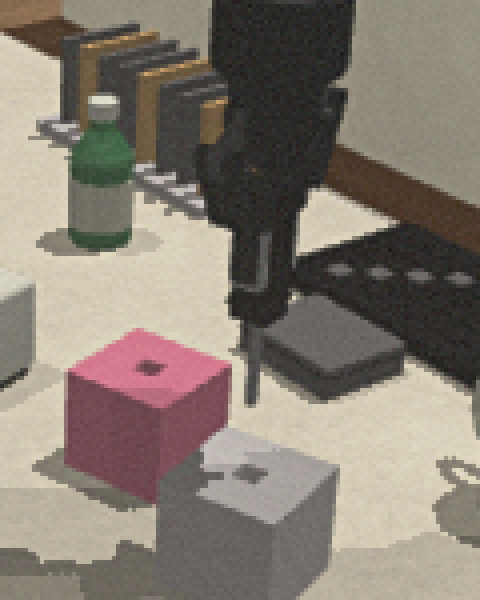

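The picture is identical to the one just after lifting: tip at crop (251,403), above the mouth at (251,474). I'll lower in two stages.

move_arm([
  [[1,0,0,-0.02,0],[1,0,0,-0.02,0],[1,0,0,-0.01,0],[1,0,0,-0.01,0],[1,0,0,0,0]],
])

```text
t: 13.1
tcp_pos: [0.5967, -0.1976, 0.1463]
tool_rot: [0.573, 0.819, -0.0, -0.001]
force: [0.3, 0.5, -1.3]
finger_gap: 0.295
gripper_force: 59.3
```

move_arm([
  [[1,0,0,-0.015,0],[1,0,0,-0.015,0],[1,0,0,-0.01,0],[1,0,0,-0.004,0],[1,0,0,-0.002,0],[1,0,0,0,0],[1,0,0,0,0]],
])

```text
t: 13.8
tcp_pos: [0.5977, -0.1986, 0.1019]
tool_rot: [0.574, 0.819, 0.0, 0.001]
force: [0.1, -0.3, -0.9]
finger_gap: 0.3
gripper_force: 59.3
```

move_arm([
  [[1,0,0,-0.001,0],[1,0,0,-0.001,0],[1,0,0,-0.001,0],[1,0,0,0,0],[1,0,0,0,0]],
])

```text
t: 14.3
tcp_pos: [0.5975, -0.1985, 0.0995]
tool_rot: [0.574, 0.819, 0.0, 0.0]
force: [-1.9, 0.6, 5.8]
finger_gap: 0.3
gripper_force: 60.1
```

Contact on the block at the home height. I'll release gently and rise.

move_arm([
  [[0.2,0,0,0,0],[0,0,0,0,0],[-0.5,0,0,0,0],[-1,0,0,0,0],[-1,0,0,0,0],[-1,0,0,0,0],[-1,0,0,0,0]],
])

```text
t: 15.0
tcp_pos: [0.5973, -0.1984, 0.0984]
tool_rot: [0.574, 0.819, 0.0, -0.0]
force: [-0.2, 0.2, 1.1]
finger_gap: 0.997
gripper_force: 0.0
```

move_arm([
  [[-1,0,0,0.01,0],[-1,0,0,0.02,0],[-1,0,0,0.03,0],[-1,0,0,0.04,0],[-1,0,0,0.04,0],[-1,0,0,0,0],[-1,0,0,0,0],[-1,0,0,0,0]],
])

```text
t: 15.8
tcp_pos: [0.5965, -0.198, 0.2377]
tool_rot: [0.574, 0.819, -0.0, -0.001]
force: [-0.9, 0.2, 0.5]
finger_gap: 1.003
gripper_force: 0.0
```

```bash
python3 - <<'E'
from h import *
s=manip.snapshot("side");st=manip.sense();print(st["t"],st["tcp_pos"],st["force"],st["finger_gap"])
for l in ("rod_mid","stand_mouth","tray_front"): print(l,[([round(float(v),3) for v in d["xyz"]],round(d["confidence"],2)) for d in manip.mark_of(l,"side")[:3]])
cv2.imwrite("pics/c8.png",cv2.resize(s["img"][190:350,220:460],None,fx=3,fy=3,interpolation=3)[:,:,::-1])
E
```

```text
15.85 [ 0.59630379 -0.19788076  0.23715116] [ 0.10564546 -0.41476916  0.20290424] 1.0003696305003145
rod_mid [([0.6, -0.199, 0.115], 0.81)]
stand_mouth [([0.595, -0.199, 0.075], 0.89)]
tray_front [([0.378, 0.152, 0.034], 0.64)]
```

View pics/c8.png

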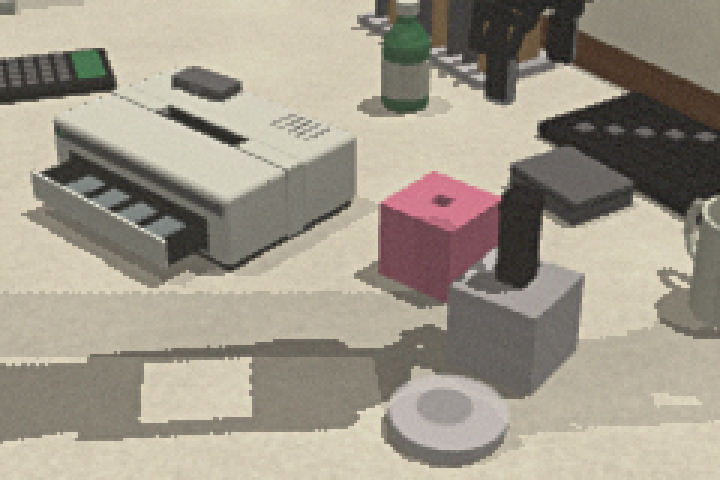

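The rod stands upright on the grey stand at crop (519,235), the tray is open at (120,215), and nothing else looks moved. Handing in.

```bash
python3 -c "
from station import manip
print(manip.sign_off())"
```

```text
the job is handed in; nothing more can be done
None
```

I handed the job in at about 16 s: the tray is open, the rod is upright back in its stand, and nothing else on the desk looks moved; the hand-in gave no verdict.

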